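Load the stone tumbler and lock its lid

TASK

Unlock the tumbler's bayonet lid by turning it anticlockwise to its stop, lift it out and stand it upright on the cork mat. Drop the two large oblong stones from the sorting board into the bowl, one in each half, then put the lid back, fully down, and turn it clockwise to its stop so that it is locked. Leave the small round stones and everything else where they lie.

Things in the scene. Friction and masses are not known exactly. Their poses are not given: they have to be found in the camera images.
- tumbler: Stone tumbler fixed to the bench: round grey motor base (diameter 144 mm, 40 mm high) carrying a round aluminium bowl (outer diameter 112 mm, rim 104 mm above the bench). Origin: centre of its underside, z up. Bowl bore 76 mm wide, floor 46 mm above the bench; a black partition along the x axis, 3 mm thick, top 76 mm above the bench, parts it into a +y and a -y half.
- seat (a point): On the tumbler's axis, 90 mm above the bench: the ledge on which the lid's underside lies; axes as the tumbler's. Solid stops let the lid's x axis (taken either way round) turn only between 15 degrees (locked) and 94 degrees (unlocked) anticlockwise of the tumbler's x axis, seen from above. It lifts out and goes in at 86 to 94 degrees.
- gap (a point): Middle of one of two gaps facing one another (on the tumbler's +y and -y axes, 45 mm from its axis, 104 mm above the bench) in the inward collar that holds the lid's lugs down. Each is 22 mm wide. Collar opening 84 mm across, underside 99 mm, top 104 mm above the bench. This point is the +y gap.
- half_a (a point): Middle of the +y half of the bowl, on its floor, 20 mm from the tumbler's axis.
- half_b (a point): Middle of the -y half of the bowl, on its floor, 20 mm from the tumbler's axis.
- lid: Grey plastic lid, 140 g, captive at the start: disc 79 mm across, 12 mm thick; on its edge two lugs along the lid's +x and -x (13 mm wide, 6 mm high, flush with the underside, reaching 49 mm from the centre), marked by two black ribs on top; in the middle a black square knob 28 x 28 mm, sides facing lid x and y, from 12 to 44 mm above the underside. Origin: centre of the underside, z up.
- mat: Cork mat, 120 x 120 x 3 mm, fixed on the bench. Origin: centre of its underside; top at 3 mm.
- board: Flat light wooden sorting board, 180 (x) x 140 (y) x 10 mm, fixed, with four stones on it. Origin: centre of its underside; top at 10 mm.
- stone_a: One of the two large oblong grey-green stones, 34 (x) x 22 (y) x 18 mm (z), 33 g, rounded edges, on the sorting board. Origin: centre of its underside.
- stone_b: The other large oblong stone, the same size and make. Origin: centre of its underside.
- cab_a: Small round flat stone, diameter 18 mm, 7 mm high, on the sorting board; to be left alone. Origin: centre of its underside.
- cab_b: The other small round flat stone, same size; to be left alone.
- jar: Glass jar with a metal cap, diameter 72 mm, 95 mm high, a bystander. Origin: centre of its underside.
- coil_copper: Copper wire coil lying flat, diameter 96 mm, 12 mm high, a bystander. Origin: centre of its underside.
- coil_brass: Brass wire coil lying flat, diameter 90 mm, 16 mm high, a bystander. Origin: centre of its underside.
- pliers: Pliers with blue handles lying flat, 140 mm long along x (jaws to +x), a bystander. Origin: under the joint.

How it is judged:
By the outcome, as a careful person would: the job done as asked, in the order asked, and still so for the second after the job is handed in, with the robot touching nothing.
It also fails if it takes over 72 s, if anything falls off the work surface, if the arm or the gripper's body presses on something with over 40 N, if the wrist force passes 120 N, or if a joint passes its speed limit or range.

ROBOT

A 7-joint arm with a two-finger parallel gripper is mounted at the origin on the work surface. World frame = base frame: x ahead of the robot, y to its left, z up, the work surface at z = 0. Lengths are in m, angles in rad, forces in N, time in s.
With the tool pointing down it reaches from about 0.425 to 1.025 m from the base axis. Payload 9.4 kg.
Tool frame: the origin (TCP) lies midway between the tips of the shut fingers; the grasp point (between the pads) lies 19 mm behind it (env.tcp_to_grasp is the distance from the TCP to the grasp point, in m); z points along the fingers, y is the line along which they close (so a half turn about z gives the same grasp; the last joint's range is limited). The gripper opens to 85 mm and grips with 20 to 120 N. Pads are 22 mm wide; open, the fingers measure 114 mm over their backs; the gripper's body (76 mm by 85 mm) begins 54 mm behind the grasp point. The pads swing forward as they close: fully open they stand 13 mm farther back than shut.
Start: joints at [-1.28, 0.599, -0.003, 1.599, 0.002, 0.943, -0.08], TCP at [0.261, 0.677, 0.231] pointing down, gripper open.
Joint ranges: [-2.57, 2.57], [-0.35, 1.97], [-1.29, 1.29], [0.11, 2.56], [-1.05, 4.19], [0.11, 1.86], [-2.63, 2.63]. Speed limits (rad/s): [2.22, 2.22, 3.01, 3.01, 3.14, 3.14, 3.14].

INTERFACE

Orientations are given as a 3x3 rotation matrix whose columns are the frame's x, y, z axes.
In Python, from bench import env gives the robot as it stands. The module is installed in compiled form; this text tells all that it offers.
- The arm moves only by the shell command python3 -m creep 'ROWS'. ROWS is JSON, a list of rows, each an object of numbers: "tx", "ty", "tz": the shift along the tool's x, y, z normalised to -1 to 1, where 1 is 0.1 m; "rx", "ry", "rz": the turn, a rotation vector about the tool's x, y, z normalised to -1 to 1, where 1 is 30 degrees; "grip": the opening, from 0 (shut) to 1 (fully open). In form: [{"tx": .., "ty": .., "tz": .., "rx": .., "ry": .., "rz": .., "grip": ..}, ...]. A call has 1 to 20 rows; each row is the pose to reach, as a shift and turn from the pose commanded when the call began, along the tool's axes at that moment; what a row does not reach only later rows make up. A row lasts 1/8 s, in which the tool goes at most 62.5 mm and 10.7 degrees, less where a joint would pass 70% of its speed; a pose out of reach is approached as far as the arm can. A call with a number of a shift or a turn outside -1 to 1 is refused whole. A call with a gripper value outside its range is refused whole. The fingers move at their own pace and stop on an object; the grip force is fixed at half the most. Time passes only in rows, so rows that repeat a pose let the fingers close. It gives the time, the measured TCP pose, the force, the opening and the grip force at its end, in the units of the state.
- env.get_state(): the state, without advancing time (a new reading comes with each control period).
- env.snapshot(name): name is "scene" or "top" or "wrist"; returns (picture, depth): 400x640x3 uint8, red, green, blue; 400x640 float32, m along the optical axis (not along the pixel's ray), 0 where there is no reading.
- env.get_calibration(name): a dict with "fx", "fy", "cx", "cy" (pixels), "R" (3x3) and "t" (3): a world point X has camera coordinates R X + t. Camera axes: x right, y down, z forward; pixel columns grow to the right and rows downward; lengths in m; the calibration is good to about 2 mm. A picture is of the moment at which its call begins: read the wrist's pose just before it. get_calibration takes no time and is no camera call; for the wrist camera it gives the pose at the moment of the call.
- env.close_job(): hands the job in; it is judged then, once.
The state is a dict: "t": time; "joint_positions": joint angles; "qvel": joint speeds; "joint_efforts": joint torques, N m; "ee_pos": TCP position; "tool_rot": TCP orientation; "force": force on the tool from outside, world axes, zero at the start; "wrist_torque": the same for the moment, N m; "width": opening from 0.0 (shut) to 1.0 (fully open); "gripper_force": force on a finger pad.
Only numpy, scipy, OpenCV 4.12 (cv2) and the standard library are available. Lean on these libraries where they do the work, as an engineer would, in place of code of your own. Each camera call takes 0.05 s, during which the arm holds its last target. There are 200 camera calls.

## Working session

There is one attempt and no reset: what is moved stays moved. The work goes in short steps, Python scripts to look and compute and a shell command to move; the robot and the scene stay as the last step left them, time stands still between calls to the robot, and variables do not carry over. Pictures are saved under pics/ and viewed, at most 10 in all, crops included, and the job is handed in when it is done.

```bash
mkdir -p pics; ls; python3 - <<'E'
from bench import env
import cv2,numpy as np
s=env.get_state();print(s['t'],s['ee_pos'],s['tool_rot'],s['width'])
for n in('top','scene'):
    im,d=env.snapshot(n);cv2.imwrite(f'pics/{n}0.png',im[:,:,::-1]);np.savez(f'{n}0.npz',im=im,d=d,**env.get_calibration(n))
print(env.get_calibration('top'),env.get_calibration('wrist'),env.tcp_to_grasp)
E
```

```text
pics
0.0 [0.26051528 0.6760566  0.23042934] [[-9.33144750e-01  3.59500627e-01 -4.17813431e-04]
 [ 3.59500838e-01  9.33143546e-01 -1.50677154e-03]
 [-1.51805407e-04 -1.55624023e-03 -9.99998778e-01]] 0.997391052696505
{'fx': 412.8527275468744, 'fy': 412.8527275468744, 'cx': 314.649890860624, 'cy': 198.37167673756971, 'R': array([[ 0.02465492, -0.99968773,  0.0040713 ],
       [-0.97375641, -0.02493669, -0.2262225 ],
       [ 0.22625339,  0.00161304, -0.97406715]]), 't': array([-0.01801458,  0.53167605,  1.13671306])} {'fx': 331.0112978012018, 'fy': 331.0112978012018, 'cx': 315.72574048970154, 'cy': 197.2837252079097, 'R': array([[ 0.35972426,  0.93305649, -0.00200885],
       [ 0.89829478, -0.34573865,  0.27116651],
       [ 0.25231913, -0.09934971, -0.96253036]]), 't': array([-0.7244801 , -0.03504518,  0.37897181])} 0.0187
```

View pics/top0.png

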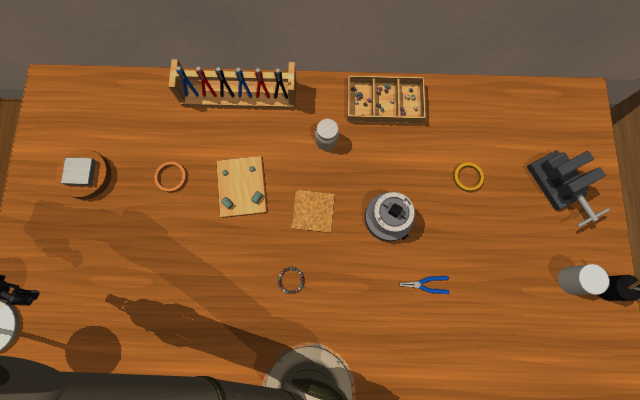

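View pics/scene0.png

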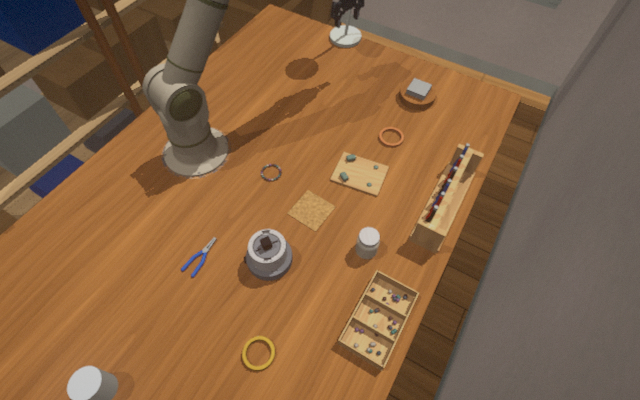

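The top view shows the tumbler at about (393,212) with its knob at (396,210). The mat is at (314,211), the board at (241,186), the large stones at (227,203) and (257,197), and the small ones at (225,173) and (252,169). Next I'll turn these into positions.

```bash
cat > h.py <<'E'
import numpy as np,cv2
def ray(c,u,v,z):
    "world point at height z seen at pixel u,v"
    R,t=c['R'],c['t']; d=R.T@np.array([(u-c['cx'])/c['fx'],(v-c['cy'])/c['fy'],1]); o=-R.T@t
    return o+d*(z-o[2])/d[2]
def cloud(c,d):
    v,u=np.mgrid[:d.shape[0],:d.shape[1]]
    P=np.stack([(u-c['cx'])/c['fx']*d,(v-c['cy'])/c['fy']*d,d],-1)
    return (P-c['t'])@c['R']
def go(s,p,yaw=None):
    "tool-axis shift (units of 0.1 m) and rz (units of 30 deg) to TCP p, tool-y yaw in deg (mod 180)"
    R=s['tool_rot'];o=(R.T@(np.array(p)-s['ee_pos']))/0.1
    y=np.degrees(np.arctan2(R[1,1],R[0,1])); a=0
    if yaw is not None: a=-((yaw-y+90)%180-90)/30
    print('tx ty tz',o.round(3),'rz',round(a,3),'yaw now',y.round(2),'tilt',R[:2,2].round(4),'q7',s['joint_positions'][6].round(2))
def blob(m,P,c,z,minA=20):
    "list of (area, centre, size, yaw) of mask components, pixels projected to height z"
    n,l,st,ce=cv2.connectedComponentsWithStats(m.astype(np.uint8))
    for i in range(1,n):
        if st[i,4]<minA: continue
        v,u=np.nonzero(l==i); W=np.array([ray(c,a,b,z)[:2] for a,b in zip(u,v)],np.float32)
        (x,y),(w,h),an=cv2.minAreaRect(W*1000)
        print(st[i,4],ce[i].round(1),'mean',W.mean(0).round(4),'rect',round(x),round(y),round(w,1),round(h,1),round(an,1))
E
python3 - <<'E'
from h import *
f=np.load('top0.npz');im=f['im'].astype(int);P=cloud(f,f['d'])
print('knob top',P[210,396],'board',P[186,241],'mat',P[211,314],'stones',P[203,227],P[197,257],'bench',P[250,300])
def reg(u0,u1,v0,v1):
    m=np.zeros((400,640),bool);m[v0:v1,u0:u1]=1;return m
b=im.sum(2)
print('knob');blob(reg(370,425,190,235)&(P[...,2]>.12),P,f,.134)
print('bowl');blob(reg(360,430,180,245)&(P[...,2]>.085),P,f,.104)
print('base');blob(reg(360,430,180,245)&(P[...,2]>.025),P,f,.04)
print('stones');blob(reg(216,266,155,217)&(im[...,0]<im[...,1]+5),P,f,.025,5)
print('mat');blob(reg(285,345,185,237)&(im[...,2]<60)&(im[...,0]>130),P,f,.003)
print('jar',P[125,327])
E
```

```text
knob top [ 0.48790269 -0.22502336  0.13619394] board [0.57732762 0.22112417 0.00772688] mat [ 0.50585229 -0.00356258  0.00467147] stones [0.519088   0.25578159 0.02679   ] [0.5383737  0.16679973 0.03248525] bench [ 3.87853290e-01  3.50108919e-02 -1.36391749e-05]
knob
117 [395.4 209.6] mean [ 0.4894 -0.224 ] rect 491 -225 27.4 34.2 56.5
bowl
1294 [393.2 212. ] mean [ 0.4889 -0.2237] rect 489 -223 108.7 113.6 45.3
base
1941 [389.7 216.1] mean [ 0.4896 -0.2254] rect 491 -224 141.2 143.8 89.8
stones
19 [251.8 168.4] mean [0.629  0.1887] rect 630 188 12.8 12.1 3.4
21 [224.8 172.1] mean [0.615  0.2698] rect 615 269 12.9 12.1 4.2
73 [256.5 196.9] mean [0.5403 0.1694] rect 540 169 21.2 31.5 59.9
75 [226.7 202.3] mean [0.5216 0.2571] rect 521 256 33.0 18.8 47.2
mat
1678 [315.6 210.3] mean [ 0.509  -0.0084] rect 509 -5 157.4 181.0 1.5
jar [ 0.74497334 -0.03545104  0.09790734]
```

```bash
M='python3 -m creep'
$M '[{"tx":-0.97,"ty":-0.83,"tz":-0.2},{"tx":-0.97,"ty":-0.83,"tz":-0.2},{"tx":-0.97,"ty":-0.83,"tz":-0.2}]'
$M '[{"tx":-0.97,"ty":-0.83,"tz":-0.2},{"tx":-0.97,"ty":-0.83,"tz":-0.2},{"tx":-0.97,"ty":-0.83,"tz":-0.2}]'
$M '[{"tx":-0.97,"ty":-0.83,"tz":-0.2},{"tx":-0.97,"ty":-0.83,"tz":-0.2},{"tx":-0.97,"ty":-0.83,"tz":-0.2},{"tx":-0.97,"ty":-0.83,"tz":-0.2}]'
python3 - <<'E'
from h import *
from bench import env
s=env.get_state();c=env.get_calibration('wrist');im,d=env.snapshot('wrist');cv2.imwrite('pics/w1.png',im[:,:,::-1]);np.savez('w1.npz',im=im,d=d,**c)
print(s['t'],s['ee_pos'],'cam',-c['R'].T@c['t'])
go(s,(.489,-.224,.3))
E
```

```text
0.1 [0.26050949 0.67611987 0.23049833] cam [0.19647213 0.70151513 0.37281958]
tx ty tz [-5.368 -7.579 -0.684] rz 0 yaw now 68.93 tilt [-0.0004 -0.0014] q7 -0.08schema error: expected keys tx, ty, tz, rx, ry, rz, grip
schema error: expected keys tx, ty, tz, rx, ry, rz, grip
schema error: expected keys tx, ty, tz, rx, ry, rz, grip
```

View pics/w1.png

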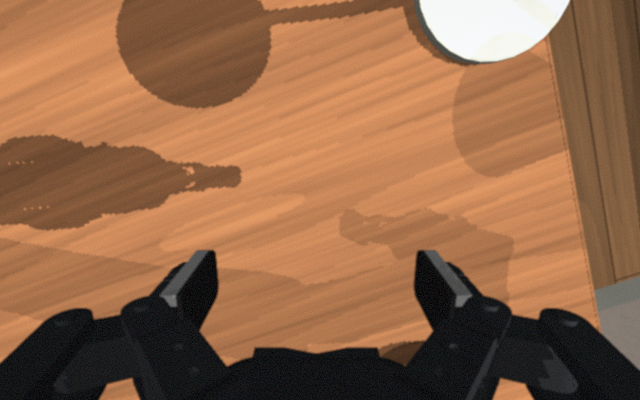

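The wrist view shows only bare bench, because the rows were refused: every key is required. I'll resend them in full.

```bash
M='python3 -m creep'
for i in 1 2 3 4 5; do :; done
$M '[{"tx":-0.92,"ty":-0.67,"tz":-0.15,"rx":0,"ry":0,"rz":0,"grip":1},{"tx":-0.92,"ty":-0.67,"tz":-0.15,"rx":0,"ry":0,"rz":0,"grip":1}]'
$M '[{"tx":-0.92,"ty":-0.67,"tz":-0.15,"rx":0,"ry":0,"rz":0,"grip":1},{"tx":-0.92,"ty":-0.67,"tz":-0.15,"rx":0,"ry":0,"rz":0,"grip":1}]'
$M '[{"tx":-0.92,"ty":-0.67,"tz":-0.15,"rx":0,"ry":0,"rz":0,"grip":1},{"tx":-0.92,"ty":-0.67,"tz":-0.15,"rx":0,"ry":0,"rz":0,"grip":1}]'
$M '[{"tx":-0.92,"ty":-0.67,"tz":-0.15,"rx":0,"ry":0,"rz":0,"grip":1},{"tx":-0.92,"ty":-0.67,"tz":-0.15,"rx":0,"ry":0,"rz":0,"grip":1}]'
$M '[{"tx":-0.92,"ty":-0.67,"tz":-0.15,"rx":0,"ry":0,"rz":0,"grip":1},{"tx":-0.92,"ty":-0.67,"tz":-0.15,"rx":0,"ry":0,"rz":0,"grip":1},{"tx":-0.92,"ty":-0.67,"tz":-0.15,"rx":0,"ry":0,"rz":0,"grip":1},{"tx":-0.92,"ty":-0.67,"tz":-0.15,"rx":0,"ry":0,"rz":0,"grip":1}]'
python3 - <<'E'
from h import *
from bench import env
s=env.get_state();c=env.get_calibration('wrist');im,d=env.snapshot('wrist');cv2.imwrite('pics/w2.png',im[:,:,::-1]);np.savez('w2.npz',im=im,d=d,**c)
print(s['t'],s['ee_pos'],'cam',-c['R'].T@c['t'])
go(s,(.53,-.224,.3))
E
```

```text
t: 0.4
ee_pos: [0.3232, 0.5793, 0.2459]
tool_rot: [[-0.933, 0.359, 0.0], [0.359, 0.933, -0.001], [-0.001, -0.001, -1.0]]
force: [1.4, -0.2, -0.5]
width: 0.998
gripper_force: 0.0
t: 0.65
ee_pos: [0.3855, 0.483, 0.2614]
tool_rot: [[-0.933, 0.36, 0.0], [0.36, 0.933, -0.001], [-0.0, -0.0, -1.0]]
force: [0.5, 1.0, -0.5]
width: 0.999
gripper_force: 0.0
t: 0.9
ee_pos: [0.4471, 0.3874, 0.2765]
tool_rot: [[-0.933, 0.361, 0.0], [0.361, 0.933, -0.0], [-0.0, -0.0, -1.0]]
force: [1.0, 0.4, -0.2]
width: 0.998
gripper_force: 0.0
t: 1.15
ee_pos: [0.5088, 0.2918, 0.2916]
tool_rot: [[-0.933, 0.361, 0.0], [0.361, 0.933, -0.0], [-0.0, -0.0, -1.0]]
force: [0.3, 0.2, -0.2]
width: 1.001
gripper_force: 0.0
t: 1.65
ee_pos: [0.5691, 0.1989, 0.306]
tool_rot: [[-0.933, 0.36, -0.001], [0.36, 0.933, 0.0], [0.001, -0.0, -1.0]]
force: [-0.2, 0.8, 0.2]
width: 0.998
gripper_force: 0.0
1.65 [0.56907758 0.19888235 0.30599565] cam [0.50506024 0.2240305  0.44839153]
tx ty tz [-1.156 -4.086  0.059] rz 0 yaw now 68.92 tilt [-0.0007  0.0003] q7 0.8
```

View pics/w2.png

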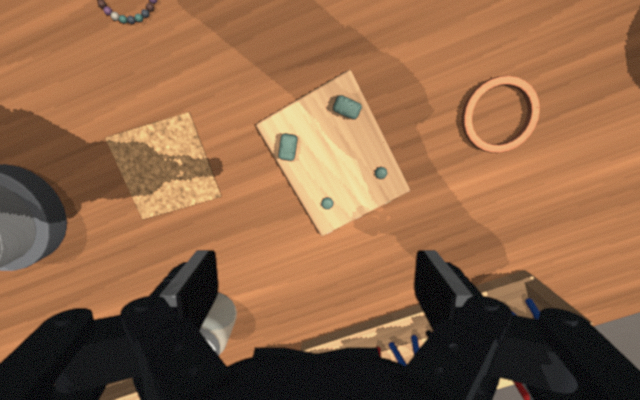

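The wrist view shows the stones clearly: large ones at (288,147) and (347,106), small ones at (327,203) and (381,172). The mat is at (164,165) and the tumbler at the left edge. I'll measure these, then move over the tumbler.

```bash
M='python3 -m creep'
python3 - <<'E'
from h import *
f=np.load('w2.npz');im=f['im'].astype(int);P=cloud(f,f['d'])
m=np.zeros((400,640),bool);m[70:225,262:405]=1
g=m&(im[...,0]<im[...,1]-8)
print('stones');blob(g,P,f,.025,10)
for u,v in((288,145),(348,105)):print(P[v-2:v+3,u-2:u+3].reshape(-1,3).mean(0))
hsv=cv2.cvtColor(f['im'],cv2.COLOR_RGB2HSV)
for px in((112,140),(188,114),(218,193),(143,219),(257,126),(351,71),(410,188),(322,234)):print(px,ray(f,*px,.003 if px[0]<230 else .01).round(3))
E
$M '[{"tx":-0.27,"ty":-1,"tz":-0.05,"rx":0,"ry":0,"rz":0.5,"grip":1},{"tx":-0.27,"ty":-1,"tz":-0.05,"rx":0,"ry":0,"rz":0.5,"grip":1}]'
$M '[{"tx":0,"ty":-1,"tz":-0.05,"rx":0,"ry":0,"rz":0.5,"grip":1},{"tx":0,"ty":-1,"tz":-0.05,"rx":0,"ry":0,"rz":0.5,"grip":1}]'
$M '[{"tx":0.2,"ty":-1,"tz":-0.05,"rx":0,"ry":0,"rz":0.5,"grip":1},{"tx":0.2,"ty":-1,"tz":-0.05,"rx":0,"ry":0,"rz":0.5,"grip":1}]'
$M '[{"tx":0.45,"ty":-0.9,"tz":-0.05,"rx":0,"ry":0,"rz":0.3,"grip":1},{"tx":0.45,"ty":-0.9,"tz":-0.05,"rx":0,"ry":0,"rz":0.3,"grip":1},{"tx":0.45,"ty":-0.9,"tz":-0.05,"rx":0,"ry":0,"rz":0.3,"grip":1}]'
python3 - <<'E'
from h import *
from bench import env
s=env.get_state();go(s,(.5,-.29,.3),15)
E
```

```text
stones
403 [346.8 106.8] mean [0.5215 0.2585] rect 522 259 31.3 19.6 46.5
373 [287.4 146.6] mean [0.5404 0.1714] rect 540 171 19.7 31.2 59.5
88 [380.5 172.5] mean [0.615  0.2717] rect 615 272 11.7 12.2 71.7
87 [327.  202.9] mean [0.6285 0.1922] rect 628 192 13.0 13.3 6.5
[0.53846513 0.17337378 0.02840844]
[0.51989267 0.260335   0.02821473]
(112, 140) [ 0.45  -0.046  0.003]
(188, 114) [0.456 0.064 0.003]
(218, 193) [0.567 0.054 0.003]
(143, 219) [ 0.563 -0.062  0.003]
(257, 126) [0.503 0.143 0.01 ]
(351, 71) [0.484 0.279 0.01 ]
(410, 188) [0.654 0.304 0.01 ]
(322, 234) [0.674 0.168 0.01 ]
t: 1.95
ee_pos: [0.5577, 0.095, 0.3111]
tool_rot: [[-0.807, 0.59, -0.001], [0.59, 0.807, -0.0], [0.0, -0.001, -1.0]]
force: [0.5, 0.2, 0.5]
width: 0.999
gripper_force: 0.0
t: 2.2
ee_pos: [0.4978, 0.0139, 0.3162]
tool_rot: [[-0.626, 0.78, -0.001], [0.78, 0.626, -0.0], [0.001, -0.001, -1.0]]
force: [1.5, 0.9, 0.3]
width: 1.004
gripper_force: 0.0
t: 2.45
ee_pos: [0.4069, -0.0325, 0.321]
tool_rot: [[-0.403, 0.915, -0.001], [0.915, 0.403, 0.0], [0.001, -0.001, -1.0]]
force: [0.6, -0.0, -0.6]
width: 1.0
gripper_force: 0.0
t: 2.82
ee_pos: [0.3064, -0.0271, 0.3263]
tool_rot: [[-0.261, 0.965, 0.0], [0.965, 0.261, 0.001], [0.001, 0.001, -1.0]]
force: [0.0, 0.1, 0.6]
width: 0.999
gripper_force: 0.0
tx ty tz [-3.043  1.183  0.261] rz 0.004 yaw now 15.13 tilt [0.0003 0.0011] q7 0.13
```

I hadn't allowed for the axes turning between calls, so I'm correcting from here.

```bash
M='python3 -m creep'
$M '[{"tx":-1,"ty":0.4,"tz":0.05,"rx":0,"ry":0,"rz":0,"grip":1},{"tx":-1,"ty":0.4,"tz":0.05,"rx":0,"ry":0,"rz":0,"grip":1}]'
$M '[{"tx":-1,"ty":0.4,"tz":0.05,"rx":0,"ry":0,"rz":0,"grip":1},{"tx":-1,"ty":0.4,"tz":0.05,"rx":0,"ry":0,"rz":0,"grip":1}]'
$M '[{"tx":-1,"ty":0.4,"tz":0.05,"rx":0,"ry":0,"rz":0,"grip":1},{"tx":-1,"ty":0.4,"tz":0.05,"rx":0,"ry":0,"rz":0,"grip":1},{"tx":-1,"ty":0.4,"tz":0.05,"rx":0,"ry":0,"rz":0,"grip":1},{"tx":-1,"ty":0.4,"tz":0.05,"rx":0,"ry":0,"rz":0,"grip":1}]'
python3 - <<'E'
from h import *
from bench import env
s=env.get_state();c=env.get_calibration('wrist');im,d=env.snapshot('wrist');cv2.imwrite('pics/w3.png',im[:,:,::-1]);np.savez('w3.npz',im=im,d=d,**c)
print(s['t'],s['ee_pos'],'cam',-c['R'].T@c['t'])
P=cloud(c,d)
m=np.zeros((400,640),bool);m[:250]=1
print('knob');blob(m&(abs(P[...,2]-.134)<.007),P,c,.134,100)
print('bowl');blob(m&(P[...,2]>.097)&(P[...,2]<.15),P,c,.104,100)
E
```

```text
t: 3.08
ee_pos: [0.3759, -0.115, 0.3217]
tool_rot: [[-0.261, 0.965, 0.002], [0.965, 0.261, -0.001], [-0.001, 0.002, -1.0]]
force: [0.7, 0.9, 0.3]
width: 1.001
gripper_force: 0.0
t: 3.32
ee_pos: [0.4406, -0.202, 0.3159]
tool_rot: [[-0.26, 0.966, 0.001], [0.966, 0.26, -0.001], [-0.002, 0.0, -1.0]]
force: [0.1, -0.1, 0.3]
width: 0.997
gripper_force: 0.0
t: 3.82
ee_pos: [0.5027, -0.2861, 0.3104]
tool_rot: [[-0.259, 0.966, -0.001], [0.966, 0.259, 0.0], [0.001, -0.001, -1.0]]
force: [-0.4, 0.9, 1.5]
width: 1.001
gripper_force: 0.0
3.825 [ 0.50267015 -0.28607898  0.31044213] cam [ 0.48518185 -0.21914841  0.45281033]
knob
894 [320.7 112.1] mean [ 0.4908 -0.2252] rect 491 -225 27.7 27.4 58.7
bowl
3899 [320.5 108.2] mean [ 0.4904 -0.223 ] rect 491 -225 110.6 110.4 15.0
4701 [320.3 110.4] mean [ 0.4906 -0.2245] rect 491 -225 76.8 76.9 15.0
```

View pics/w3.png

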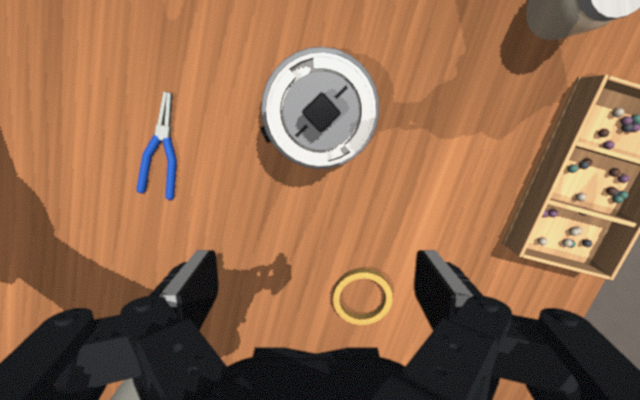

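The wrist view shows the knob at (320,112), ribs running (302,131) to (345,88), and collar gaps near (301,68) and (340,153). That puts lid x at 58.7° in the world frame and tumbler x at about 43.7°, so the lid is locked at 15° as expected. To keep joint 7 in range I'll grip with tool y at -31.3°.

```bash
M='python3 -m creep'
$M '[{"tx":0.62,"ty":0.04,"tz":0.5,"rx":0,"ry":0,"rz":0.35,"grip":1},{"tx":0.62,"ty":0.04,"tz":0.9,"rx":0,"ry":0,"rz":0.7,"grip":1},{"tx":0.62,"ty":0.04,"tz":0.9,"rx":0,"ry":0,"rz":0.77,"grip":1},{"tx":0.62,"ty":0.04,"tz":0.9,"rx":0,"ry":0,"rz":0.77,"grip":1}]' | head -2
$M '[{"tx":0,"ty":0,"tz":0,"rx":0,"ry":0,"rz":0.35,"grip":1},{"tx":0,"ty":0,"tz":0,"rx":0,"ry":0,"rz":0.7,"grip":1},{"tx":0,"ty":0,"tz":0,"rx":0,"ry":0,"rz":0.77,"grip":1},{"tx":0,"ty":0,"tz":0,"rx":0,"ry":0,"rz":0.77,"grip":1}]' |head -2
python3 - <<'E'
from h import *
from bench import env
s=env.get_state();go(s,(.4906,-.225,.108),-31.3)
E
```

```text
t: 4.38
ee_pos: [0.4909, -0.2266, 0.2229]
t: 4.88
ee_pos: [0.4906, -0.2266, 0.2224]
tx ty tz [ 0.013 -0.01   1.144] rz 0.008 yaw now -31.05 tilt [ 0.0018 -0.0005] q7 0.26
```

```bash
M='python3 -m creep'
$M '[{"tx":0.01,"ty":-0.01,"tz":0.5,"rx":0,"ry":0,"rz":0.01,"grip":1},{"tx":0.01,"ty":-0.01,"tz":0.8,"rx":0,"ry":0,"rz":0.01,"grip":1},{"tx":0.01,"ty":-0.01,"tz":1,"rx":0,"ry":0,"rz":0.01,"grip":1},{"tx":0.01,"ty":-0.01,"tz":1,"rx":0,"ry":0,"rz":0.01,"grip":1}]' 
$M '[{"tx":0,"ty":0,"tz":0.14,"rx":0,"ry":0,"rz":0,"grip":1},{"tx":0,"ty":0,"tz":0.14,"rx":0,"ry":0,"rz":0,"grip":0},{"tx":0,"ty":0,"tz":0.14,"rx":0,"ry":0,"rz":0,"grip":0},{"tx":0,"ty":0,"tz":0.14,"rx":0,"ry":0,"rz":0,"grip":0},{"tx":0,"ty":0,"tz":0.14,"rx":0,"ry":0,"rz":0,"grip":0},{"tx":0,"ty":0,"tz":0.14,"rx":0,"ry":0,"rz":0,"grip":0},{"tx":0,"ty":0,"tz":0.14,"rx":0,"ry":0,"rz":0,"grip":0},{"tx":0,"ty":0,"tz":0.14,"rx":0,"ry":0,"rz":0,"grip":0}]'
```

```text
t: 5.38
ee_pos: [0.4893, -0.2248, 0.1207]
tool_rot: [[0.522, 0.853, -0.001], [0.853, -0.522, 0.001], [-0.0, -0.002, -1.0]]
force: [0.4, 0.1, 0.7]
width: 0.993
gripper_force: 0.0
t: 6.38
ee_pos: [0.4901, -0.2247, 0.1079]
tool_rot: [[0.523, 0.852, 0.001], [0.852, -0.523, -0.0], [0.0, 0.001, -1.0]]
force: [-0.3, 0.1, 4.9]
width: 0.318
gripper_force: 59.1
```

The knob is gripped: the opening is about 27 mm. Now I'll turn it anticlockwise.

```bash
M='python3 -m creep'
$M '[{"tx":0,"ty":0,"tz":0,"rx":0,"ry":0,"rz":-0.25,"grip":0},{"tx":0,"ty":0,"tz":0,"rx":0,"ry":0,"rz":-0.5,"grip":0},{"tx":0,"ty":0,"tz":0,"rx":0,"ry":0,"rz":-0.75,"grip":0},{"tx":0,"ty":0,"tz":0,"rx":0,"ry":0,"rz":-1,"grip":0}]'
$M '[{"tx":0,"ty":0,"tz":0,"rx":0,"ry":0,"rz":-0.25,"grip":0},{"tx":0,"ty":0,"tz":0,"rx":0,"ry":0,"rz":-0.5,"grip":0},{"tx":0,"ty":0,"tz":0,"rx":0,"ry":0,"rz":-0.75,"grip":0},{"tx":0,"ty":0,"tz":0,"rx":0,"ry":0,"rz":-1,"grip":0}]'
$M '[{"tx":0,"ty":0,"tz":0,"rx":0,"ry":0,"rz":-0.2,"grip":0},{"tx":0,"ty":0,"tz":0,"rx":0,"ry":0,"rz":-0.4,"grip":0},{"tx":0,"ty":0,"tz":0,"rx":0,"ry":0,"rz":-0.5,"grip":0},{"tx":0,"ty":0,"tz":0,"rx":0,"ry":0,"rz":-0.5,"grip":0}]'
python3 - <<'E'
from h import *
from bench import env
s=env.get_state();go(s,(.4906,-.225,.108),137.7);print(s['wrist_torque'],s['force'],s['joint_efforts'][6])
E
```

```text
t: 6.88
ee_pos: [0.4903, -0.2248, 0.108]
tool_rot: [[0.023, 1.0, 0.001], [1.0, -0.023, -0.0], [-0.0, 0.001, -1.0]]
force: [1.5, -0.0, 3.9]
width: 0.314
gripper_force: 59.2
t: 7.38
ee_pos: [0.4903, -0.2248, 0.108]
tool_rot: [[-0.48, 0.877, 0.001], [0.877, 0.48, -0.001], [-0.001, 0.001, -1.0]]
force: [-0.2, 0.3, 2.1]
width: 0.312
gripper_force: 59.0
t: 7.88
ee_pos: [0.4904, -0.2247, 0.1079]
tool_rot: [[-0.687, 0.726, 0.002], [0.726, 0.687, -0.0], [-0.001, 0.001, -1.0]]
force: [0.3, 0.9, 5.8]
width: 0.316
gripper_force: 59.4
tx ty tz [-0.004 -0.    -0.001] rz 2.857 yaw now 43.41 tilt [ 0.0016 -0.0002] q7 1.27
[ 0.27187126  0.0070985  -0.11636092] [0.27461217 0.89095624 5.76430102] 0.310352286323905
```

```bash
M='python3 -m creep'
$M '[{"tx":0,"ty":0,"tz":0,"rx":0,"ry":0,"rz":-0.05,"grip":0},{"tx":0,"ty":0,"tz":0,"rx":0,"ry":0,"rz":-0.1,"grip":0},{"tx":0,"ty":0,"tz":0,"rx":0,"ry":0,"rz":-0.15,"grip":0},{"tx":0,"ty":0,"tz":0,"rx":0,"ry":0,"rz":-0.2,"grip":0}]' >/dev/null
cat > st.py <<'E'
from h import *
from bench import env
s=env.get_state();go(s,s['ee_pos']);print(s['t'],s['ee_pos'],'T',s['wrist_torque'],'F',s['force'],'e7',s['joint_efforts'][6],'w',s['width'],s['gripper_force'])
E
python3 st.py
$M '[{"tx":0,"ty":0,"tz":0,"rx":0,"ry":0,"rz":-0.05,"grip":0},{"tx":0,"ty":0,"tz":0,"rx":0,"ry":0,"rz":-0.1,"grip":0}]' >/dev/null; python3 st.py
```

```text
tx ty tz [0. 0. 0.] rz 0 yaw now 49.02 tilt [0.0027 0.    ] q7 1.34
8.375 [ 0.49069005 -0.22510127  0.10811928] T [ 0.34383276 -0.36671338 -3.09641498] F [1.29360542 2.41591639 7.93881758] e7 2.8440282493829727 w 0.31920052216995337 95.29242189601064
tx ty tz [0. 0. 0.] rz 0 yaw now 52.13 tilt [ 0.003  -0.0003] q7 1.37
8.625 [ 0.49086196 -0.2251617   0.10820703] T [ 0.21340999 -0.27051215 -2.00278582] F [0.76627596 2.17264009 8.901685  ] e7 1.4885883405804634 w 0.3182288024118544 128.17258240829688
```

The stop was felt at the predicted angle, about 3 N m at yaw 48–49. I'll relax slightly and lift.

```bash
M='python3 -m creep'
$M '[{"tx":0,"ty":0,"tz":0,"rx":0,"ry":0,"rz":0.1,"grip":0},{"tx":0,"ty":0,"tz":0,"rx":0,"ry":0,"rz":0.19,"grip":0},{"tx":0,"ty":0,"tz":0,"rx":0,"ry":0,"rz":0.19,"grip":0}]' >/dev/null;python3 st.py
$M '[{"tx":0,"ty":0,"tz":-0.05,"rx":0,"ry":0,"rz":0,"grip":0},{"tx":0,"ty":0,"tz":-0.1,"rx":0,"ry":0,"rz":0,"grip":0}]' >/dev/null; python3 st.py
```

```text
tx ty tz [0. 0. 0.] rz 0 yaw now 46.65 tilt [ 0.0027 -0.0016] q7 1.31
9.0 [ 0.49107393 -0.22541195  0.10798842] T [-0.12341197 -0.61430901 -0.4901793 ] F [ 3.14926452 -1.62771318  6.67321911] e7 0.24232573807239532 w 0.31129333851226837 78.18800278007984
tx ty tz [0. 0. 0.] rz 0 yaw now 46.75 tilt [-0.0007  0.0004] q7 1.31
9.25 [ 0.4896918  -0.22409837  0.11703457] T [ 0.18835543 -1.11960457 -0.45894342] F [ 4.03177324  0.69861866 -7.58960185] e7 0.44762469828128815 w 0.3141911713746008 76.57320971600711
```

```bash
M='python3 -m creep'
$M '[{"tx":0,"ty":0,"tz":-0.05,"rx":0,"ry":0,"rz":0,"grip":0},{"tx":0,"ty":0,"tz":-0.1,"rx":0,"ry":0,"rz":0,"grip":0},{"tx":0,"ty":0,"tz":-0.15,"rx":0,"ry":0,"rz":0,"grip":0}]' >/dev/null; python3 st.py
$M '[{"tx":0,"ty":0,"tz":-0.2,"rx":0,"ry":0,"rz":0,"grip":0},{"tx":0,"ty":0,"tz":-0.4,"rx":0,"ry":0,"rz":0,"grip":0},{"tx":0,"ty":0,"tz":-0.4,"rx":0,"ry":0,"rz":0,"grip":0}]' >/dev/null; python3 st.py
python3 - <<'E'
from h import *
from bench import env
s=env.get_state();go(s,(.508,.001,.122),15)
E
```

```text
tx ty tz [0. 0. 0.] rz 0 yaw now 46.73 tilt [-0.0011  0.0001] q7 1.3
9.625 [ 0.48898346 -0.22469166  0.13270909] T [ 0.00676982 -0.000438   -0.01043725] F [-0.45010491 -0.9077457  -1.88000535] e7 0.029336947482079268 w 0.31820361057283164 73.66401841398329
tx ty tz [0. 0. 0.] rz 0 yaw now 46.72 tilt [ 0.0021 -0.0008] q7 1.29
10.0 [ 0.4900594  -0.22500457  0.17357951] T [0.04958576 0.02272658 0.01377066] F [ 0.10589658  0.8054574  -1.50893338] e7 -0.06720215314999223 w 0.3135992934796175 73.69014873169363
tx ty tz [1.42  1.768 0.514] rz 1.057 yaw now 46.72 tilt [ 0.0021 -0.0008] q7 1.29
```

The lid is free. I'll carry it to the mat, keeping the yaw.

```bash
M='python3 -m creep'
$M '[{"tx":0.25,"ty":0.3,"tz":0,"rx":0,"ry":0,"rz":0,"grip":0},{"tx":0.5,"ty":0.6,"tz":0,"rx":0,"ry":0,"rz":0,"grip":0},{"tx":0.71,"ty":0.88,"tz":0,"rx":0,"ry":0,"rz":0,"grip":0}]' >/dev/null
$M '[{"tx":0.25,"ty":0.3,"tz":0,"rx":0,"ry":0,"rz":0,"grip":0},{"tx":0.5,"ty":0.6,"tz":0.3,"rx":0,"ry":0,"rz":0,"grip":0},{"tx":0.71,"ty":0.88,"tz":0.6,"rx":0,"ry":0,"rz":0,"grip":0},{"tx":0.71,"ty":0.88,"tz":0.8,"rx":0,"ry":0,"rz":0,"grip":0},{"tx":0.71,"ty":0.88,"tz":0.9,"rx":0,"ry":0,"rz":0,"grip":0},{"tx":0.71,"ty":0.88,"tz":0.9,"rx":0,"ry":0,"rz":0,"grip":0}]' >/dev/null
$M '[{"tx":0,"ty":0,"tz":0.3,"rx":0,"ry":0,"rz":0,"grip":0},{"tx":0,"ty":0,"tz":0.45,"rx":0,"ry":0,"rz":0,"grip":0},{"tx":0,"ty":0,"tz":0.55,"rx":0,"ry":0,"rz":0,"grip":0},{"tx":0,"ty":0,"tz":0.58,"rx":0,"ry":0,"rz":0,"grip":0},{"tx":0,"ty":0,"tz":0.61,"rx":0,"ry":0,"rz":0,"grip":0}]' >/dev/null; python3 st.py
```

```text
tx ty tz [0. 0. 0.] rz 0 yaw now 46.72 tilt [0.0007 0.    ] q7 0.94
11.75 [0.50729239 0.00077522 0.02159222] T [-0.00715802 -0.01485589 -0.00947877] F [-0.7173587  -0.24634645 -2.00906091] e7 -0.00907358480617404 w 0.31642128159213867 73.65461134817451
```

```bash
M='python3 -m creep'
$M '[{"tx":0,"ty":0,"tz":0.01,"rx":0,"ry":0,"rz":0,"grip":0},{"tx":0,"ty":0,"tz":0.015,"rx":0,"ry":0,"rz":0,"grip":0}]' >/dev/null; python3 st.py
$M '[{"tx":0,"ty":0,"tz":0.015,"rx":0,"ry":0,"rz":0,"grip":0.4},{"tx":0,"ty":0,"tz":0.015,"rx":0,"ry":0,"rz":0,"grip":0.6},{"tx":0,"ty":0,"tz":-0.1,"rx":0,"ry":0,"rz":0,"grip":1},{"tx":0,"ty":0,"tz":-0.4,"rx":0,"ry":0,"rz":0,"grip":1},{"tx":0,"ty":0,"tz":-1,"rx":0,"ry":0,"rz":0,"grip":1},{"tx":0,"ty":0,"tz":-1,"rx":0,"ry":0,"rz":0,"grip":1}]'
python3 - <<'E'
from h import *
from bench import env
s=env.get_state();go(s,(.5404,.1714,.1),150);go(s,(.5404,.1714,.1),59.5);go(s,(.5215,.2585,.1),46.5)
E
```

```text
tx ty tz [0. 0. 0.] rz 0 yaw now 46.7 tilt [0.0013 0.0001] q7 0.94
12.0 [0.50733948 0.00068353 0.0208589 ] T [ 0.17709836  0.49870779 -0.02174367] F [-3.11994286 -1.29029915 15.25191814] e7 -0.013553020544350147 w 0.31544837691220107 75.42662347666919
t: 12.75
ee_pos: [0.5089, 0.0009, 0.124]
tool_rot: [[-0.728, 0.686, 0.007], [0.686, 0.728, 0.001], [-0.004, 0.005, -1.0]]
force: [0.5, -0.2, -0.1]
width: 1.001
gripper_force: 0.0
tx ty tz [0.941 1.456 0.244] rz 2.557 yaw now 46.72 tilt [0.0069 0.0008] q7 0.91
tx ty tz [0.941 1.456 0.244] rz -0.426 yaw now 46.72 tilt [0.0069 0.0008] q7 0.91
tx ty tz [1.676 1.96  0.243] rz 0.007 yaw now 46.72 tilt [0.0069 0.0008] q7 0.91
```

The lid stands on the mat. Next is stone_a, its long axis at 46.5°, gripped over the ends so the fingers can dip into the collar.

```bash
M='python3 -m creep'
$M '[{"tx":0.42,"ty":0.49,"tz":-0.1,"rx":0,"ry":0,"rz":0,"grip":1},{"tx":0.84,"ty":0.98,"tz":-0.1,"rx":0,"ry":0,"rz":0,"grip":1},{"tx":0.84,"ty":0.98,"tz":-0.1,"rx":0,"ry":0,"rz":0,"grip":1}]' >/dev/null
$M '[{"tx":0.42,"ty":0.49,"tz":0,"rx":0,"ry":0,"rz":0,"grip":1},{"tx":0.84,"ty":0.98,"tz":0.3,"rx":0,"ry":0,"rz":0,"grip":1},{"tx":0.84,"ty":0.98,"tz":0.6,"rx":0,"ry":0,"rz":0,"grip":1},{"tx":0.84,"ty":0.98,"tz":0.6,"rx":0,"ry":0,"rz":0,"grip":1}]' >/dev/null; python3 st.py
python3 - <<'E'
from h import *
from bench import env
s=env.get_state();go(s,(.5215,.2585,.014),46.5)
c=env.get_calibration('wrist');im,d=env.snapshot('wrist');cv2.imwrite('pics/w4.png',im[:,:,::-1]);np.savez('w4.npz',im=im,d=d,**c)
hs=im.astype(int);g=(hs[...,0]<hs[...,1]-8);blob(g,None,c,.025,150)
E
```

```text
tx ty tz [0. 0. 0.] rz 0 yaw now 46.8 tilt [-0.0043 -0.0027] q7 0.53
13.625 [0.51729629 0.25809187 0.06765495] T [-0.02978641  0.00903024  0.01740643] F [-0.53123166 -0.74375701  0.18445639] e7 0.009909368818625808 w 0.9961098851201337 0.0
tx ty tz [-0.029  0.034  0.536] rz 0.01 yaw now 46.8 tilt [-0.0043 -0.0027] q7 0.53
1821 [321.8 226.1] mean [0.5205 0.2602] rect 521 260 32.3 22.2 46.9
1565 [245.2 329.1] mean [0.5388 0.1746] rect 539 174 23.3 38.3 59.7
```

View pics/w4.png

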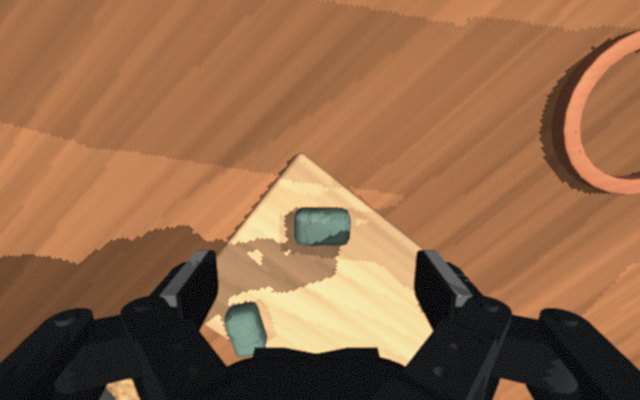

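In the wrist view stone_a sits at (322,226), centred between the fingers, with its long axis along the closing line. The fingers taper to slim tips. I'll go down and grip.

```bash
M='python3 -m creep'
$M '[{"tx":-0.02,"ty":0.04,"tz":0.3,"rx":0,"ry":0,"rz":0.01,"grip":0.8},{"tx":-0.02,"ty":0.04,"tz":0.5,"rx":0,"ry":0,"rz":0.01,"grip":0.6},{"tx":-0.02,"ty":0.04,"tz":0.53,"rx":0,"ry":0,"rz":0.01,"grip":0.6}]'
$M '[{"tx":0,"ty":0,"tz":0,"rx":0,"ry":0,"rz":0,"grip":0.2},{"tx":0,"ty":0,"tz":0,"rx":0,"ry":0,"rz":0,"grip":0},{"tx":0,"ty":0,"tz":0,"rx":0,"ry":0,"rz":0,"grip":0},{"tx":0,"ty":0,"tz":0,"rx":0,"ry":0,"rz":0,"grip":0}]'
$M '[{"tx":0,"ty":0,"tz":-0.2,"rx":0,"ry":0,"rz":0,"grip":0},{"tx":0,"ty":0,"tz":-0.6,"rx":0,"ry":0,"rz":0,"grip":0},{"tx":0,"ty":0,"tz":-1,"rx":0,"ry":0,"rz":0,"grip":0},{"tx":0,"ty":0,"tz":-1,"rx":0,"ry":0,"rz":0,"grip":0}]' >/dev/null; python3 st.py
python3 - <<'E'
from h import *
from bench import env
s=env.get_state();go(s,(.4788,-.2127,.16),43.7)
E
```

```text
t: 14.05
ee_pos: [0.5236, 0.2582, 0.0172]
tool_rot: [[-0.723, 0.691, -0.0], [0.691, 0.723, -0.001], [-0.0, -0.001, -1.0]]
force: [0.1, 0.3, 0.6]
width: 0.596
gripper_force: 0.0
t: 14.55
ee_pos: [0.524, 0.2597, 0.0184]
tool_rot: [[-0.724, 0.69, 0.002], [0.69, 0.724, 0.0], [-0.001, 0.002, -1.0]]
force: [-0.7, -2.1, 8.4]
width: 0.378
gripper_force: 60.4
tx ty tz [0. 0. 0.] rz 0 yaw now 46.43 tilt [0.0052 0.0032] q7 0.51
15.05 [0.52484878 0.26100099 0.12036475] T [ 0.0195271  -0.00331588  0.00404776] F [ 0.06322524  0.27072597 -1.01827407] e7 -0.1196578424423933 w 0.3747050274696625 59.68488156795502
tx ty tz [-2.932 -3.747 -0.414] rz 0.091 yaw now 46.43 tilt [0.0052 0.0032] q7 0.51
```

Stone_a is held. Next I'll carry it over the tumbler's +n half.

```bash
M='python3 -m creep'
$M '[{"tx":-0.36,"ty":-0.47,"tz":-0.1,"rx":0,"ry":0,"rz":0,"grip":0},{"tx":-0.73,"ty":-0.94,"tz":-0.1,"rx":0,"ry":0,"rz":0,"grip":0}]' >/dev/null
$M '[{"tx":-0.36,"ty":-0.47,"tz":-0.1,"rx":0,"ry":0,"rz":0,"grip":0},{"tx":-0.73,"ty":-0.94,"tz":-0.1,"rx":0,"ry":0,"rz":0,"grip":0}]' >/dev/null
$M '[{"tx":-0.36,"ty":-0.47,"tz":-0.1,"rx":0,"ry":0,"rz":0,"grip":0},{"tx":-0.73,"ty":-0.94,"tz":-0.1,"rx":0,"ry":0,"rz":0,"grip":0}]' >/dev/null
$M '[{"tx":-0.36,"ty":-0.47,"tz":-0.1,"rx":0,"ry":0,"rz":0.09,"grip":0},{"tx":-0.73,"ty":-0.94,"tz":-0.1,"rx":0,"ry":0,"rz":0.09,"grip":0},{"tx":-0.73,"ty":-0.94,"tz":-0.1,"rx":0,"ry":0,"rz":0.09,"grip":0},{"tx":-0.73,"ty":-0.94,"tz":-0.1,"rx":0,"ry":0,"rz":0.09,"grip":0}]' >/dev/null; python3 st.py
python3 - <<'E'
from h import *
from bench import env
s=env.get_state();go(s,(.4794,-.2134,.1),43.7)
c=env.get_calibration('wrist');im,d=env.snapshot('wrist');cv2.imwrite('pics/w5.png',im[:,:,::-1]);np.savez('w5.npz',im=im,d=d,**c)
E
```

```text
tx ty tz [0. 0. 0.] rz 0 yaw now 43.69 tilt [-0.0007  0.0007] q7 1.25
16.3 [ 0.47517938 -0.21303637  0.15638321] T [0.04506443 0.02736902 0.00133575] F [ 0.88246733  0.53867299 -0.94454847] e7 0.044213515939190984 w 0.3745817081531695 59.722959995269775
tx ty tz [-0.032  0.028  0.564] rz -0.0 yaw now 43.69 tilt [-0.0007  0.0007] q7 1.25
```

View pics/w5.png

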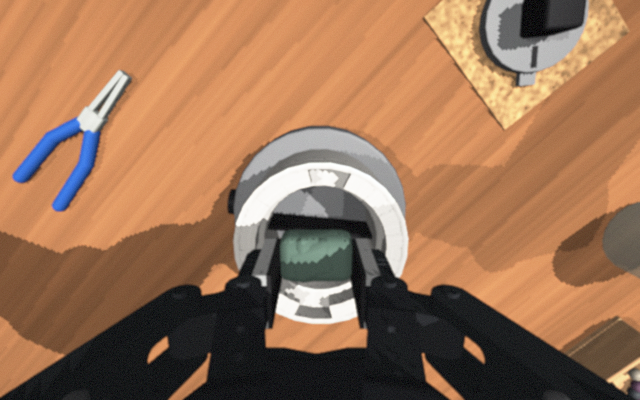

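The held stone is over the near half. The partition, at rows 215–233, and the gaps at (328,175) and (317,310) look turned a few degrees from my assumed 43.7°, so I'll measure that angle properly.

```bash
python3 - <<'E'
from h import *
for n in('w3','w5'):
    f=np.load(n+'.npz');P=cloud(f,f['d']);Z=P[...,2]
    m=(Z>.1005)&(Z<.108)
    c0=np.array([.4907,-.2249])
    if n=='w3':
        # refine centre by rim points outer circle
        v,u=np.nonzero(m);W=np.array([ray(f,a,b,.104)[:2] for a,b in zip(u,v)])
        r=W-c0;k=np.hypot(*r.T)<.06;(x,y),R=cv2.minEnclosingCircle((W[k]*1000).astype(np.float32));print('rim',x,y,R)
    # gap profile by brightness/depth at radius 45
    a=np.arange(0,360,3);L=[]
    for t in np.radians(a):
        X=np.array([*(c0+.045*np.array([np.cos(t),np.sin(t)])),.104]);q=f['R']@X+f['t']
        u=int(round(f['fx']*q[0]/q[2]+f['cx']));v=int(round(f['fy']*q[1]/q[2]+f['cy']))
        L.append(Z[v,u] if 0<=v<400 and 0<=u<640 else 9)
    L=np.array(L);print(n,[(int(a_),round(float(z),3)) for a_,z in zip(a,L) if z<.1015])
f=np.load('w5.npz');P=cloud(f,f['d']);im=f['im']
m=np.zeros((400,640),bool);m[205:240,280:365]=1
k=m&(im.max(2)<45)&(abs(P[...,2]-.076)<.012)
print('partition');blob(k,P,f,.076,30);print(P[k].mean(0))
W=P[k][:,:2];print(np.degrees(np.arctan(np.polyfit(W[:,0],W[:,1],1)[0])))
# lid ribs in w3: dark pixels on lid annulus r 18..38
f=np.load('w3.npz');P=cloud(f,f['d']);im=f['im']
r=P[...,:2]-[.4907,-.2249];rr=np.hypot(r[...,0],r[...,1])
k=(rr>.0215)&(rr<.037)&(im.max(2)<60)&(P[...,2]<.112)&(P[...,2]>.095)
an=np.degrees(np.arctan2(r[...,1],r[...,0]))[k]
print('ribs',np.histogram(an,bins=np.arange(-180,181,10))[0])
for lo,hi in((30,90),(-150,-90)):
    q=an[(an>lo)&(an<hi)];print(len(q),np.median(q),q.mean())
E
```

```text
rim 490.82684326171875 -225.46722412109375 55.81747055053711
w3 [(114, 0.089), (117, 0.088), (123, 0.089), (126, 0.09), (129, 0.089), (132, 0.09), (135, 0.09), (138, 0.089), (141, 0.089), (294, 0.091), (297, 0.09), (300, 0.09), (303, 0.089), (306, 0.091), (309, 0.089), (312, 0.09), (315, 0.09), (318, 0.09), (321, 0.09)]
w5 [(114, 0.1), (117, 0.091), (120, 0.09), (123, 0.09), (126, 0.089), (129, 0.09), (132, 0.088), (135, 0.088), (138, 0.091), (141, 0.09), (297, 0.093), (300, 0.095), (303, 0.093), (306, 0.093), (309, 0.092), (312, 0.092), (315, 0.093), (318, 0.094), (321, 0.094)]
partition
473 [319.9 227.8] mean [ 0.4888 -0.2227] rect 491 -222 61.3 6.7 38.1
[ 0.49043602 -0.22421375  0.07015756]
38.027301774011775
ribs [ 0  0  0  0  0 15 12  0  0  0  0  0  0  0  0  0  0  0  0  0  0  0  0 19
  0  0  0  0  0  0  0  0  0  0  0  0]
19 57.993421157538585 57.57336207419121
27 -121.28391677681087 -120.65765557862296
```

The gaps and partition agree: tumbler x is at 38° and its y at 128°. The lid had therefore started at about 20° and its unlocked stop is at 132°, so the earlier torque was the stop and the tool slipped on the knob. I'm correcting the drop yaw to 38°.

```bash
python3 - <<'E'
from h import *
from bench import env
go(env.get_state(),(.481,-.2126,.1),38)
E
M='python3 -m creep'
$M '[{"tx":-0.03,"ty":0.04,"tz":0.1,"rx":0,"ry":0,"rz":0.19,"grip":0},{"tx":-0.03,"ty":0.04,"tz":0.1,"rx":0,"ry":0,"rz":0.19,"grip":0}]' >/dev/null
$M '[{"tx":0,"ty":0,"tz":0.2,"rx":0,"ry":0,"rz":0,"grip":0},{"tx":0,"ty":0,"tz":0.35,"rx":0,"ry":0,"rz":0,"grip":0},{"tx":0,"ty":0,"tz":0.48,"rx":0,"ry":0,"rz":0,"grip":0},{"tx":0,"ty":0,"tz":0.48,"rx":0,"ry":0,"rz":0,"grip":0}]' >/dev/null; python3 st.py
```

```text
tx ty tz [-0.042  0.037  0.564] rz 0.193 yaw now 43.79 tilt [-0.0007  0.0009] q7 1.25
tx ty tz [0. 0. 0.] rz 0 yaw now 38.07 tilt [-0.0018  0.0007] q7 1.2
17.1 [ 0.48007634 -0.21248454  0.09790531] T [-0.03359745  0.00327451 -0.00310429] F [ 0.19841324  0.40620434 -0.30950974] e7 0.062496091704815626 w 0.37409594662128903 59.73291099071503
```

```bash
M='python3 -m creep'
$M '[{"tx":0,"ty":0,"tz":0,"rx":0,"ry":0,"rz":0,"grip":0.46},{"tx":0,"ty":0,"tz":0,"rx":0,"ry":0,"rz":0,"grip":0.46},{"tx":0,"ty":0,"tz":-0.2,"rx":0,"ry":0,"rz":0,"grip":0.46},{"tx":0,"ty":0,"tz":-0.6,"rx":0,"ry":0,"rz":0,"grip":0.6},{"tx":0,"ty":0,"tz":-0.6,"rx":0,"ry":0,"rz":0,"grip":0.6}]'
python3 - <<'E'
from h import *
from bench import env
s=env.get_state();c=env.get_calibration('wrist');im,d=env.snapshot('wrist');cv2.imwrite('pics/w6.png',im[100:400,100:540,::-1]);np.savez('w6.npz',im=im,d=d,**c)
go(s,(.5395,.1735,.15),-30.5)
E
```

```text
t: 17.73
ee_pos: [0.482, -0.2135, 0.1616]
tool_rot: [[-0.616, 0.788, 0.005], [0.788, 0.616, -0.002], [-0.004, 0.003, -1.0]]
force: [-0.2, 0.3, -0.0]
width: 0.597
gripper_force: 0.0
tx ty tz [2.695 2.836 0.113] rz 2.284 yaw now 38.02 tilt [ 0.0051 -0.0016] q7 1.17
```

View pics/w6.png

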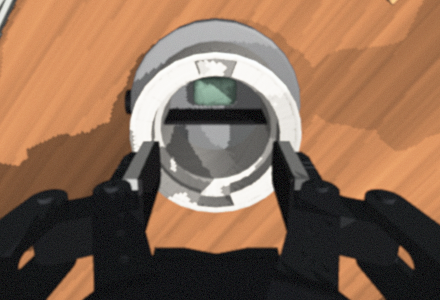

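In the crop, stone_a lies flat in the far half at (214,93), behind the partition at row 117. Now for stone_b.

```bash
M='python3 -m creep'
$M '[{"tx":0.45,"ty":0.47,"tz":0,"rx":0,"ry":0,"rz":0,"grip":0.7},{"tx":0.9,"ty":0.94,"tz":0,"rx":0,"ry":0,"rz":0,"grip":0.7}]' >/dev/null
$M '[{"tx":0.45,"ty":0.47,"tz":0,"rx":0,"ry":0,"rz":0,"grip":0.7},{"tx":0.9,"ty":0.94,"tz":0,"rx":0,"ry":0,"rz":0,"grip":0.7}]' >/dev/null
$M '[{"tx":0.45,"ty":0.47,"tz":0,"rx":0,"ry":0,"rz":0.3,"grip":0.7},{"tx":0.9,"ty":0.95,"tz":0,"rx":0,"ry":0,"rz":0.6,"grip":0.7},{"tx":0.9,"ty":0.95,"tz":0,"rx":0,"ry":0,"rz":0.8,"grip":0.7}]' >/dev/null
$M '[{"tx":0,"ty":0,"tz":0.1,"rx":0,"ry":0,"rz":0.3,"grip":0.7},{"tx":0,"ty":0,"tz":0.2,"rx":0,"ry":0,"rz":0.6,"grip":0.7},{"tx":0,"ty":0,"tz":0.3,"rx":0,"ry":0,"rz":0.8,"grip":0.7}]' >/dev/null
$M '[{"tx":0,"ty":0,"tz":0.1,"rx":0,"ry":0,"rz":0.3,"grip":0.7},{"tx":0,"ty":0,"tz":0.3,"rx":0,"ry":0,"rz":0.6,"grip":0.7},{"tx":0,"ty":0,"tz":0.5,"rx":0,"ry":0,"rz":0.68,"grip":0.7},{"tx":0,"ty":0,"tz":0.5,"rx":0,"ry":0,"rz":0.68,"grip":0.7}]' >/dev/null
python3 - <<'E'
from h import *
from bench import env
s=env.get_state();go(s,(.5395,.1735,.0145),-30.5);print(s['t'],s['ee_pos'])
c=env.get_calibration('wrist');im,d=env.snapshot('wrist');cv2.imwrite('pics/w7.png',im[:,:,::-1])
hs=im.astype(int);g=(hs[...,0]<hs[...,1]-8);blob(g,None,c,.025,150)
E
```

```text
tx ty tz [ 0.112 -0.006  0.626] rz 0.005 yaw now -30.35 tilt [-0.0031 -0.0017] q7 -0.24
19.525 [0.53455648 0.16365537 0.07711208]
596 [434.5  95.9] mean [0.6287 0.1934] rect 629 193 14.7 14.9 39.6
1739 [319.7 201.9] mean [0.542  0.1722] rect 542 172 21.8 32.0 59.7
```

```bash
M='python3 -m creep'
$M '[{"tx":0.1,"ty":0.01,"tz":0.3,"rx":0,"ry":0,"rz":0,"grip":0.65},{"tx":0.1,"ty":0.01,"tz":0.58,"rx":0,"ry":0,"rz":0,"grip":0.6},{"tx":0.1,"ty":0.01,"tz":0.62,"rx":0,"ry":0,"rz":0,"grip":0.6},{"tx":0.1,"ty":0.01,"tz":0.62,"rx":0,"ry":0,"rz":0,"grip":0.6}]'
$M '[{"tx":0,"ty":0,"tz":0,"rx":0,"ry":0,"rz":0,"grip":0.2},{"tx":0,"ty":0,"tz":0,"rx":0,"ry":0,"rz":0,"grip":0},{"tx":0,"ty":0,"tz":0,"rx":0,"ry":0,"rz":0,"grip":0},{"tx":0,"ty":0,"tz":0,"rx":0,"ry":0,"rz":0,"grip":0}]'
$M '[{"tx":0,"ty":0,"tz":-0.2,"rx":0,"ry":0,"rz":0,"grip":0},{"tx":0,"ty":0,"tz":-0.6,"rx":0,"ry":0,"rz":-0.3,"grip":0},{"tx":0,"ty":0,"tz":-1,"rx":0,"ry":0,"rz":-0.6,"grip":0},{"tx":0,"ty":0,"tz":-1,"rx":0,"ry":0,"rz":-0.8,"grip":0}]' >/dev/null
$M '[{"tx":0,"ty":0,"tz":-0.2,"rx":0,"ry":0,"rz":-0.3,"grip":0},{"tx":0,"ty":0,"tz":-0.4,"rx":0,"ry":0,"rz":-0.6,"grip":0},{"tx":0,"ty":0,"tz":-0.4,"rx":0,"ry":0,"rz":-0.8,"grip":0}]' >/dev/null
$M '[{"tx":0,"ty":0,"tz":0,"rx":0,"ry":0,"rz":-0.3,"grip":0},{"tx":0,"ty":0,"tz":0,"rx":0,"ry":0,"rz":-0.6,"grip":0},{"tx":0,"ty":0,"tz":0,"rx":0,"ry":0,"rz":-0.68,"grip":0},{"tx":0,"ty":0,"tz":0,"rx":0,"ry":0,"rz":-0.68,"grip":0}]' >/dev/null; python3 st.py
python3 - <<'E'
from h import *
from bench import env
s=env.get_state();n=np.array([-.616,.788]);go(s,(*(np.array([.4908,-.2252])-.017*n),.16),38);
E
```

```text
t: 20.08
ee_pos: [0.5419, 0.1718, 0.0175]
tool_rot: [[0.506, 0.863, 0.0], [0.863, -0.506, 0.0], [0.0, 0.0, -1.0]]
force: [0.8, 0.2, 0.4]
width: 0.598
gripper_force: 0.0
t: 20.58
ee_pos: [0.5422, 0.1722, 0.0183]
tool_rot: [[0.506, 0.863, 0.002], [0.863, -0.506, 0.001], [0.002, 0.001, -1.0]]
force: [-1.5, -0.8, 6.4]
width: 0.372
gripper_force: 59.5
tx ty tz [0. 0. 0.] rz 0 yaw now 37.89 tilt [0.0006 0.0002] q7 0.5
21.95 [0.54169943 0.17199762 0.15728297] T [-0.05615857 -0.05224625 -0.03090334] F [ 0.41275625 -1.13432748  0.21728637] e7 0.2842414006590843 w 0.3800326493119625 59.9168461561203
tx ty tz [-2.992 -2.84  -0.028] rz -0.004 yaw now 37.89 tilt [0.0006 0.0002] q7 0.5
```

```bash
M='python3 -m creep'
$M '[{"tx":-0.5,"ty":-0.47,"tz":0,"rx":0,"ry":0,"rz":0,"grip":0},{"tx":-1,"ty":-0.94,"tz":0,"rx":0,"ry":0,"rz":0,"grip":0}]' >/dev/null
$M '[{"tx":-0.5,"ty":-0.47,"tz":0,"rx":0,"ry":0,"rz":0,"grip":0},{"tx":-1,"ty":-0.94,"tz":0,"rx":0,"ry":0,"rz":0,"grip":0}]' >/dev/null
$M '[{"tx":-0.5,"ty":-0.47,"tz":0,"rx":0,"ry":0,"rz":0,"grip":0},{"tx":-0.8,"ty":-0.8,"tz":0,"rx":0,"ry":0,"rz":0,"grip":0},{"tx":-0.99,"ty":-0.95,"tz":0,"rx":0,"ry":0,"rz":0,"grip":0},{"tx":-0.99,"ty":-0.95,"tz":0,"rx":0,"ry":0,"rz":0,"grip":0},{"tx":-0.99,"ty":-0.95,"tz":0,"rx":0,"ry":0,"rz":0,"grip":0}]' >/dev/null; python3 st.py
python3 - <<'E'
from h import *
from bench import env
s=env.get_state();n=np.array([-.616,.788]);go(s,(*(np.array([.4908,-.2252])-.017*n),.1),38);
c=env.get_calibration('wrist');im,d=env.snapshot('wrist');cv2.imwrite('pics/w8.png',im[100:400,100:540,::-1])
E
```

```text
tx ty tz [0. 0. 0.] rz 0 yaw now 38.01 tilt [-0.0003  0.0006] q7 1.16
23.075 [ 0.50516773 -0.21225413  0.15670945] T [-0.01530393  0.04599902  0.03156269] F [ 0.69505187  0.32124841 -0.84099467] e7 -0.0040585196984466165 w 0.3748709410296073 59.913679361343384
tx ty tz [-0.184 -0.193  0.567] rz 0.0 yaw now 38.01 tilt [-0.0003  0.0006] q7 1.16
```

View pics/w8.png

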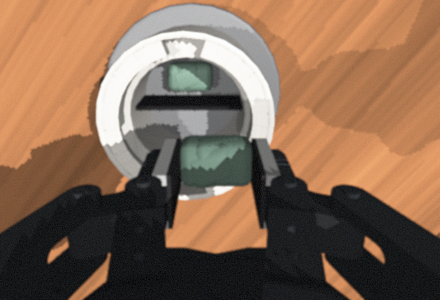

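The crop shows stone_a in the far half and stone_b held level at (217,160), about 26 mm short of its target. I'll correct, go down and release.

```bash
M='python3 -m creep'
$M '[{"tx":-0.1,"ty":-0.1,"tz":0,"rx":0,"ry":0,"rz":0,"grip":0},{"tx":-0.18,"ty":-0.19,"tz":0.05,"rx":0,"ry":0,"rz":0,"grip":0},{"tx":-0.18,"ty":-0.19,"tz":0.1,"rx":0,"ry":0,"rz":0,"grip":0},{"tx":-0.18,"ty":-0.19,"tz":0.1,"rx":0,"ry":0,"rz":0,"grip":0}]' >/dev/null;python3 st.py
$M '[{"tx":0,"ty":0,"tz":0.2,"rx":0,"ry":0,"rz":0,"grip":0},{"tx":0,"ty":0,"tz":0.35,"rx":0,"ry":0,"rz":0,"grip":0},{"tx":0,"ty":0,"tz":0.48,"rx":0,"ry":0,"rz":0,"grip":0},{"tx":0,"ty":0,"tz":0.48,"rx":0,"ry":0,"rz":0,"grip":0}]' >/dev/null; python3 st.py
```

```text
tx ty tz [0. 0. 0.] rz 0 yaw now 38.0 tilt [-0.001   0.0006] q7 1.21
23.625 [ 0.50084517 -0.23906579  0.14615903] T [ 0.05678643 -0.00813312  0.05392799] F [-0.07526895 -0.84648859 -0.58859657] e7 0.03448550356552005 w 0.3735357134645109 59.91364002227783
tx ty tz [0. 0. 0.] rz 0 yaw now 38.03 tilt [-0.0018  0.0007] q7 1.23
24.125 [ 0.50075767 -0.23888465  0.0977808 ] T [-0.02099392  0.03393867 -0.00734542] F [-0.42479035 -0.21877119 -0.16004457] e7 0.048563629388809204 w 0.3766945651536193 59.913395047187805
```

```bash
M='python3 -m creep'
$M '[{"tx":0,"ty":0,"tz":0,"rx":0,"ry":0,"rz":0,"grip":0.46},{"tx":0,"ty":0,"tz":0,"rx":0,"ry":0,"rz":0,"grip":0.46},{"tx":0,"ty":0,"tz":-0.2,"rx":0,"ry":0,"rz":0,"grip":0.46},{"tx":-0.3,"ty":0,"tz":-0.6,"rx":0,"ry":0,"rz":0,"grip":0.6},{"tx":-0.5,"ty":0,"tz":-1,"rx":0,"ry":0,"rz":0,"grip":0.6},{"tx":-0.5,"ty":0,"tz":-1,"rx":0,"ry":0,"rz":0,"grip":0.6}]' >/dev/null
python3 - <<'E'
from h import *
from bench import env
s=env.get_state();c=env.get_calibration('wrist');im,d=env.snapshot('wrist');cv2.imwrite('pics/w9.png',im[:,:,::-1]);np.savez('w9.npz',im=im,d=d,**c)
print(s['t'],s['ee_pos'])
P=cloud(c,d);hs=im.astype(int)
r=P[...,:2]-[.4908,-.2252];rr=np.hypot(r[...,0],r[...,1])
g=(hs[...,0]<hs[...,1]-8)&(rr<.06);blob(g,None,c,.064,60)
y=r@np.array([-.616,.788]);x=r@np.array([.788,.616])
for sg in(1,-1):
    k=g&(y*sg>0);print(sg,k.sum(),'x',np.percentile(x[k],[2,98]).round(3),'y',np.percentile(y[k],[2,98]).round(3),'z',np.percentile(P[k][:,2],[2,50,98]).round(3))
E
```

```text
24.875 [ 0.53425454 -0.28078657  0.20237649]
1073 [314.3  79.4] mean [ 0.4802 -0.2125] rect 480 -213 32.1 20.4 37.9
1003 [314.7 123.8] mean [ 0.5018 -0.2396] rect 502 -240 33.1 21.1 37.9
1 1069 x [-0.016  0.015] y [0.006 0.027] z [0.054 0.057 0.059]
-1 1126 x [-0.019  0.017] y [-0.059 -0.009] z [0.04  0.058 0.297]
```

Both stones lie flat, one in each half. Now I'll measure the lid on the mat.

```bash
M='python3 -m creep'
$M '[{"tx":0.45,"ty":0.38,"tz":0,"rx":0,"ry":0,"rz":0,"grip":1},{"tx":0.89,"ty":0.77,"tz":0,"rx":0,"ry":0,"rz":0,"grip":1}]' >/dev/null
$M '[{"tx":0.45,"ty":0.38,"tz":0,"rx":0,"ry":0,"rz":0,"grip":1},{"tx":0.89,"ty":0.77,"tz":0,"rx":0,"ry":0,"rz":0,"grip":1},{"tx":0.89,"ty":0.77,"tz":0,"rx":0,"ry":0,"rz":0,"grip":1},{"tx":0.89,"ty":0.77,"tz":0,"rx":0,"ry":0,"rz":0,"grip":1}]' >/dev/null
python3 - <<'E'
from h import *
from bench import env
s=env.get_state();c=env.get_calibration('wrist');im,d=env.snapshot('wrist');cv2.imwrite('pics/w10.png',im[:,:,::-1]);np.savez('w10.npz',im=im,d=d,**c)
print(s['t'],s['ee_pos'])
P=cloud(c,d);Z=P[...,2]
q=P[...,:2]-[.508,.001];rr=np.hypot(q[...,0],q[...,1])
print('knob z',np.median(Z[(rr<.008)]));blob((rr<.03)&(abs(Z-.047)<.006),None,c,.047,100)
print('lugs/disc');
k=(rr<.06)&(Z>.006)&(Z<.03);W=P[k][:,:2]-[.508,.001];R=np.hypot(*W.T);
d_=(R<.039);print('disc mean',W[R<.0395].mean(0))
t=np.degrees(np.arctan2(W[:,1],W[:,0]));kk=(R>.0425)&(R<.05)
print(np.histogram(t[kk],bins=np.arange(-180,181,10))[0])
b=(rr>.0215)&(rr<.037)&(im.max(2)<60)&(Z<.025)&(Z>.01)
an=np.degrees(np.arctan2(q[...,1],q[...,0]))[b];print('ribs',np.histogram(an,bins=np.arange(-180,181,10))[0])
for lo,hi in((110,160),(-70,-20)):
    print(np.mean(an[(an>lo)&(an<hi)]),np.mean(t[kk][(t[kk]>lo)&(t[kk]<hi)]))
E
```

```text
25.675 [ 0.54283849 -0.04340575  0.19816135]
knob z 0.04677346453080542
1038 [314.8 117.6] mean [0.5064 0.0016] rect 507 1 27.6 27.7 48.9
lugs/disc
disc mean [-0.00159505  0.00129003]
[ 0  0  0  0  0  0  0  0  0  0  0  0  2 42 25  0  0  0  0  0  0  0  0  0
  0  0  0  0  0  0  0 63 57  0  0  0]
ribs [ 0  0  0  0  0  0  0  0  0  0  0  0  0 17  0  0  0  0  0  0  0  0  0  0
  0  0  0  0  0  0  0 13  6  0  0  0]
139.66322020108092 139.59915164660597
-41.92686105456887 -42.217967842603606
```

View pics/w10.png

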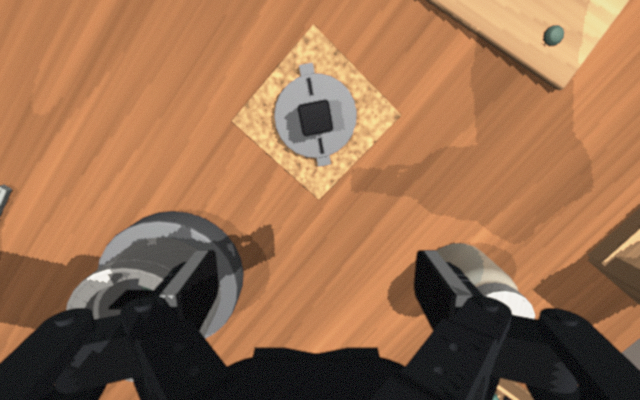

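The last picture shows the lid upright in the middle of the mat, knob at (315,118) and ribs near-vertical. Lid x is at about 139°, centred at (0.5065, 0.0012). I'll grip at yaw 49°.

```bash
M='python3 -m creep'
python3 - <<'E'
from h import *
from bench import env
go(env.get_state(),(.5067,.0012,.022),49)
E
$M '[{"tx":0.2,"ty":0,"tz":0,"rx":0,"ry":0,"rz":-0.2,"grip":1},{"tx":0.58,"ty":-0.01,"tz":0.3,"rx":0,"ry":0,"rz":-0.37,"grip":1},{"tx":0.58,"ty":-0.01,"tz":0.8,"rx":0,"ry":0,"rz":-0.37,"grip":1},{"tx":0.58,"ty":-0.01,"tz":0.9,"rx":0,"ry":0,"rz":-0.37,"grip":1},{"tx":0.58,"ty":-0.01,"tz":0.9,"rx":0,"ry":0,"rz":-0.37,"grip":1}]' >/dev/null
python3 - <<'E'
from h import *
from bench import env
go(env.get_state(),(.5067,.0012,.022),49)
E
```

```text
tx ty tz [ 0.582 -0.003  1.763] rz -0.367 yaw now 37.98 tilt [-0.0011 -0.0005] q7 0.82
tx ty tz [0.011 0.006 0.868] rz -0.001 yaw now 48.98 tilt [-0.0011 -0.0006] q7 0.92
```

```bash
M='python3 -m creep'
$M '[{"tx":0.01,"ty":0.01,"tz":0.4,"rx":0,"ry":0,"rz":0,"grip":1},{"tx":0.01,"ty":0.01,"tz":0.75,"rx":0,"ry":0,"rz":0,"grip":0.8},{"tx":0.01,"ty":0.01,"tz":0.87,"rx":0,"ry":0,"rz":0,"grip":0.6},{"tx":0.01,"ty":0.01,"tz":0.87,"rx":0,"ry":0,"rz":0,"grip":0.5},{"tx":0.01,"ty":0.01,"tz":0.87,"rx":0,"ry":0,"rz":0,"grip":0},{"tx":0.01,"ty":0.01,"tz":0.87,"rx":0,"ry":0,"rz":0,"grip":0},{"tx":0.01,"ty":0.01,"tz":0.87,"rx":0,"ry":0,"rz":0,"grip":0},{"tx":0.01,"ty":0.01,"tz":0.87,"rx":0,"ry":0,"rz":0,"grip":0}]' >/dev/null;python3 st.py
$M '[{"tx":0,"ty":0,"tz":-0.2,"rx":0,"ry":0,"rz":0,"grip":0},{"tx":0,"ty":0,"tz":-0.6,"rx":0,"ry":0,"rz":0.2,"grip":0},{"tx":0,"ty":0,"tz":-1,"rx":0,"ry":0,"rz":0.37,"grip":0},{"tx":0,"ty":0,"tz":-1,"rx":0,"ry":0,"rz":0.37,"grip":0}]' >/dev/null
$M '[{"tx":0,"ty":0,"tz":-0.4,"rx":0,"ry":0,"rz":0,"grip":0},{"tx":0,"ty":0,"tz":-0.5,"rx":0,"ry":0,"rz":0,"grip":0},{"tx":0,"ty":0,"tz":-0.5,"rx":0,"ry":0,"rz":0,"grip":0}]' >/dev/null;python3 st.py
python3 - <<'E'
from h import *
from bench import env
go(env.get_state(),(.4906,-.2253,.172),38)
E
```

```text
tx ty tz [0. 0. 0.] rz 0 yaw now 49.11 tilt [ 0.0024 -0.    ] q7 0.95
27.35 [0.5078525  0.00280153 0.02332411] T [-0.29418265  0.231461    0.04822689] F [ 0.56156435 -0.06845469  7.76294285] e7 0.007036783645162359 w 0.31709614006849207 60.33961772918701
tx ty tz [0. 0. 0.] rz 0 yaw now 38.08 tilt [0.0009 0.0002] q7 0.77
28.225 [0.50710168 0.00318179 0.1717383 ] T [ 0.01811929 -0.00112426 -0.04306095] F [-0.46964462  0.18387736 -1.93803178] e7 -0.06043956382200122 w 0.31339289531551184 59.77475702762604
tx ty tz [-1.697 -1.539 -0.003] rz 0.003 yaw now 38.08 tilt [0.0009 0.0002] q7 0.77
```

```bash
M='python3 -m creep'
$M '[{"tx":-0.4,"ty":-0.36,"tz":0,"rx":0,"ry":0,"rz":0,"grip":0},{"tx":-0.85,"ty":-0.77,"tz":0,"rx":0,"ry":0,"rz":0,"grip":0}]' >/dev/null
$M '[{"tx":-0.4,"ty":-0.36,"tz":0,"rx":0,"ry":0,"rz":0,"grip":0},{"tx":-0.7,"ty":-0.6,"tz":0,"rx":0,"ry":0,"rz":0,"grip":0},{"tx":-0.85,"ty":-0.77,"tz":0,"rx":0,"ry":0,"rz":0,"grip":0},{"tx":-0.85,"ty":-0.77,"tz":0,"rx":0,"ry":0,"rz":0,"grip":0}]' >/dev/null
python3 - <<'E'
from h import *
from bench import env
go(env.get_state(),(.4906,-.2253,.13),38)
E
```

```text
tx ty tz [0.008 0.025 0.402] rz -0.005 yaw now 37.84 tilt [-0.0022  0.0001] q7 1.19
```

```bash
M='python3 -m creep'
$M '[{"tx":0.01,"ty":0.03,"tz":0.2,"rx":0,"ry":0,"rz":0,"grip":0},{"tx":0.01,"ty":0.03,"tz":0.35,"rx":0,"ry":0,"rz":0,"grip":0},{"tx":0.01,"ty":0.03,"tz":0.42,"rx":0,"ry":0,"rz":0,"grip":0},{"tx":0.01,"ty":0.03,"tz":0.42,"rx":0,"ry":0,"rz":0,"grip":0}]' >/dev/null;python3 st.py
$M '[{"tx":0,"ty":0,"tz":0.03,"rx":0,"ry":0,"rz":0,"grip":0},{"tx":0,"ty":0,"tz":0.06,"rx":0,"ry":0,"rz":0,"grip":0},{"tx":0,"ty":0,"tz":0.06,"rx":0,"ry":0,"rz":0,"grip":0}]' >/dev/null;python3 st.py
```

```text
tx ty tz [0. 0. 0.] rz 0 yaw now 38.06 tilt [-0.0013  0.0004] q7 1.21
29.475 [ 0.49199047 -0.22274731  0.12913725] T [-0.00190326  0.02056977 -0.04884003] F [ 0.1349809   0.38217794 -0.4234501 ] e7 0.03406419767998159 w 0.31397941888904507 59.83119606971741
tx ty tz [0. 0. 0.] rz 0 yaw now 38.03 tilt [ 0.0002 -0.0001] q7 1.21
29.85 [ 0.4922491  -0.22321406  0.12383828] T [-0.0414882  -0.03231973 -0.03118367] F [ 0.50050056  1.16543168 -1.46682438] e7 0.012924228503834456 w 0.316158096868401 59.818004965782166
```

```bash
M='python3 -m creep'
$M '[{"tx":-0.01,"ty":-0.02,"tz":0,"rx":0,"ry":0,"rz":0,"grip":0},{"tx":-0.01,"ty":-0.02,"tz":0.03,"rx":0,"ry":0,"rz":0,"grip":0},{"tx":-0.01,"ty":-0.02,"tz":0.06,"rx":0,"ry":0,"rz":0,"grip":0},{"tx":-0.01,"ty":-0.02,"tz":0.06,"rx":0,"ry":0,"rz":0,"grip":0}]' >/dev/null;python3 st.py
$M '[{"tx":0,"ty":0,"tz":0.03,"rx":0,"ry":0,"rz":0,"grip":0},{"tx":0,"ty":0,"tz":0.05,"rx":0,"ry":0,"rz":0,"grip":0}]' >/dev/null;python3 st.py
```

```text
tx ty tz [0. 0. 0.] rz 0 yaw now 38.03 tilt [-0.0005  0.0002] q7 1.22
30.35 [ 0.49114791 -0.22508383  0.1174953 ] T [0.0246082  0.02789896 0.00387593] F [ 0.59832744 -0.04543424 -1.99444272] e7 0.013629477471113205 w 0.32030180609730863 59.8136043548584
tx ty tz [0. 0. 0.] rz 0 yaw now 38.03 tilt [-0.  0.] q7 1.22
30.6 [ 0.49128043 -0.22516393  0.11260256] T [-0.0051873   0.03184213 -0.0199457 ] F [ 0.43146416 -0.57888325 -1.79746572] e7 -0.010065738460980356 w 0.3152040113513716 59.81355965137482
```

The lugs are passing through the gaps freely. I'll go down to the ledge.

```bash
M='python3 -m creep'
$M '[{"tx":0,"ty":0,"tz":0.015,"rx":0,"ry":0,"rz":0,"grip":0},{"tx":0,"ty":0,"tz":0.025,"rx":0,"ry":0,"rz":0,"grip":0}]' >/dev/null;python3 st.py
$M '[{"tx":0,"ty":0,"tz":0.005,"rx":0,"ry":0,"rz":0,"grip":0},{"tx":0,"ty":0,"tz":0.005,"rx":0,"ry":0,"rz":0,"grip":0}]' >/dev/null;python3 st.py
```

```text
tx ty tz [0. 0. 0.] rz 0 yaw now 38.03 tilt [-0.0001  0.0001] q7 1.23
30.85 [ 0.49124461 -0.22516123  0.11032607] T [0.30332075 0.57848277 0.01051372] F [-3.05803995  1.8188817  12.71945144] e7 -0.008376772748306394 w 0.31959354488518804 61.6596794128418
tx ty tz [0. 0. 0.] rz 0 yaw now 38.02 tilt [0.0003 0.0001] q7 1.23
31.1 [ 0.49121801 -0.22518014  0.1103333 ] T [0.17236293 0.37077886 0.03972969] F [-2.15596626  0.58512962  6.0959303 ] e7 -0.008511395717505366 w 0.3188627688730406 60.7532000541687
```

It is seated at the predicted height, TCP 0.110. Now I'll turn it clockwise.

```bash
M='python3 -m creep'
$M '[{"tx":0,"ty":0,"tz":0,"rx":0,"ry":0,"rz":0.25,"grip":0},{"tx":0,"ty":0,"tz":0,"rx":0,"ry":0,"rz":0.5,"grip":0},{"tx":0,"ty":0,"tz":0,"rx":0,"ry":0,"rz":0.75,"grip":0},{"tx":0,"ty":0,"tz":0,"rx":0,"ry":0,"rz":1,"grip":0}]'>/dev/null;python3 st.py
$M '[{"tx":0,"ty":0,"tz":0,"rx":0,"ry":0,"rz":0.25,"grip":0},{"tx":0,"ty":0,"tz":0,"rx":0,"ry":0,"rz":0.5,"grip":0},{"tx":0,"ty":0,"tz":0,"rx":0,"ry":0,"rz":0.75,"grip":0},{"tx":0,"ty":0,"tz":0,"rx":0,"ry":0,"rz":1,"grip":0}]'>/dev/null;python3 st.py
$M '[{"tx":0,"ty":0,"tz":0,"rx":0,"ry":0,"rz":0.2,"grip":0},{"tx":0,"ty":0,"tz":0,"rx":0,"ry":0,"rz":0.35,"grip":0},{"tx":0,"ty":0,"tz":0,"rx":0,"ry":0,"rz":0.35,"grip":0}]'>/dev/null;python3 st.py
```

```text
tx ty tz [0. 0. 0.] rz 0 yaw now 7.8 tilt [ 0.0015 -0.0005] q7 0.88
31.6 [ 0.49190602 -0.22546735  0.11034698] T [-0.11648353  0.01471802  0.10977694] F [-0.33233014 -1.67881536  2.61922345] e7 1.0505923256278038 w 0.31421317240169777 60.36613583564758
tx ty tz [0. 0. 0.] rz 0 yaw now -22.2 tilt [ 0.0015 -0.0005] q7 0.53
32.1 [ 0.49191001 -0.22543591  0.11035322] T [-0.0780971   0.09610692  0.10226114] F [0.14012802 0.50677452 2.93904771] e7 1.0776391625404358 w 0.3133909481094546 60.510703325271606
tx ty tz [0. 0. 0.] rz 0 yaw now -32.53 tilt [ 0.0014 -0.0006] q7 0.41
32.475 [ 0.4919657  -0.22541551  0.11035924] T [ 0.03772359  0.05024318 -0.15803728] F [0.45834238 0.80323353 4.30780462] e7 -0.1965306792408228 w 0.31480593235619764 60.66064238548279
```

```bash
M='python3 -m creep'
$M '[{"tx":0,"ty":0,"tz":0,"rx":0,"ry":0,"rz":0.08,"grip":0},{"tx":0,"ty":0,"tz":0,"rx":0,"ry":0,"rz":0.13,"grip":0},{"tx":0,"ty":0,"tz":0,"rx":0,"ry":0,"rz":0.13,"grip":0}]'>/dev/null;python3 st.py
$M '[{"tx":0,"ty":0,"tz":0,"rx":0,"ry":0,"rz":0.05,"grip":0},{"tx":0,"ty":0,"tz":0,"rx":0,"ry":0,"rz":0.1,"grip":0},{"tx":0,"ty":0,"tz":0,"rx":0,"ry":0,"rz":0.1,"grip":0}]'>/dev/null;python3 st.py
```

```text
tx ty tz [0. 0. 0.] rz 0 yaw now -36.4 tilt [ 0.001  -0.0001] q7 0.36
32.85 [ 0.49169724 -0.2252575   0.11032939] T [0.05446059 0.14691903 0.25655001] F [-0.423067    1.44650279  6.91623363] e7 -0.36245713010430336 w 0.3150675242046434 60.92974662780762
tx ty tz [0. 0. 0.] rz 0 yaw now -39.16 tilt [ 0.0005 -0.0003] q7 0.33
33.225 [ 0.49172316 -0.22506037  0.11040004] T [0.14780938 0.2830755  1.80598061] F [-1.8884646  -0.14240124  9.69738281] e7 -1.8945776671171188 w 0.3181342510696847 68.81397128105164
```

The torque is rising at the expected stop, yaw about -37 to -39. I'll nudge a little more, release and rise.

```bash
M='python3 -m creep'
$M '[{"tx":0,"ty":0,"tz":0,"rx":0,"ry":0,"rz":0.06,"grip":0},{"tx":0,"ty":0,"tz":0,"rx":0,"ry":0,"rz":0.06,"grip":0}]'>/dev/null;python3 st.py
$M '[{"tx":0,"ty":0,"tz":0,"rx":0,"ry":0,"rz":0.06,"grip":0.5},{"tx":0,"ty":0,"tz":0,"rx":0,"ry":0,"rz":0.06,"grip":0.7},{"tx":0,"ty":0,"tz":0,"rx":0,"ry":0,"rz":0.06,"grip":1},{"tx":0,"ty":0,"tz":-0.1,"rx":0,"ry":0,"rz":0.06,"grip":1},{"tx":-0.3,"ty":0,"tz":-0.5,"rx":0,"ry":0,"rz":0.06,"grip":1},{"tx":-0.5,"ty":0,"tz":-1,"rx":0,"ry":0,"rz":0.06,"grip":1},{"tx":-0.5,"ty":0,"tz":-1,"rx":0,"ry":0,"rz":0.06,"grip":1},{"tx":-0.5,"ty":0,"tz":-1,"rx":0,"ry":0,"rz":0.06,"grip":1}]'>/dev/null
python3 - <<'E'
from h import *
from bench import env
s=env.get_state();c=env.get_calibration('wrist');im,d=env.snapshot('wrist');cv2.imwrite('pics/w11.png',im[:,:,::-1]);np.savez('w11.npz',im=im,d=d,**c)
print(s['t'],s['ee_pos'])
P=cloud(c,d);Z=P[...,2]
q=P[...,:2]-[.4908,-.2253];rr=np.hypot(q[...,0],q[...,1])
blob((rr<.03)&(abs(Z-.134)<.006),None,c,.134,100)
print('knob z',np.median(Z[rr<.01]),'lid top z',np.median(Z[(rr>.024)&(rr<.036)]),'rim z',np.median(Z[(rr>.046)&(rr<.054)]))
b=(rr>.0215)&(rr<.037)&(im.max(2)<60)&(Z<.112)&(Z>.095)
an=np.degrees(np.arctan2(q[...,1],q[...,0]))[b];print('ribs',np.histogram(an,bins=np.arange(-180,181,10))[0])
for lo,hi in((30,80),(-150,-100)):print(np.mean(an[(an>lo)&(an<hi)]))
for sec in range(-180,180,45):
    A=np.degrees(np.arctan2(q[...,1],q[...,0]));k=(rr>.026)&(rr<.036)&(A>sec)&(A<sec+45);print(sec,np.median(Z[k]).round(4),end=' ')
E
```

```text
tx ty tz [0. 0. 0.] rz 0 yaw now -40.98 tilt [0.0009 0.0002] q7 0.31
33.475 [ 0.49202086 -0.22470594  0.11043912] T [0.29765113 0.10422727 1.43284394] F [-0.57245728  2.19371792 10.12423306] e7 -1.5838170424103737 w 0.3123265052436209 85.04796870052814
34.475 [ 0.45853607 -0.26225102  0.209946  ]
1800 [313.6 132.6] mean [ 0.4922 -0.2237] rect 492 -224 27.6 27.5 54.2
knob z 0.13378809061818314 lid top z 0.1022648817549507 rim z 0.10444580816455203
ribs [ 0  0  0  0  0 50  0  0  0  0  0  0  0  0  0  0  0  0  0  0  0  0  0 69
  0  0  0  0  0  0  0  0  0  0  0  0]
53.69802801403194
-125.32007371379794
-180 0.3034 -135 0.3035 -90 0.1018 -45 0.1018 0 0.1018 45 0.1018 90 0.1019 135 0.1018
```

The lid is fully down (top at 0.102 m) and at about 16° to the tumbler's x, which is the locked stop within measuring error. The gripper is clear, so I'll hand in.

```bash
python3 -c "
from bench import env
print(env.close_job())"
```

```text
the job is handed in; nothing more can be done
None
```

The job is handed in at about 34.5 s of robot time: both large stones lie flat, one in each half of the bowl, and the lid is back on, fully down and turned clockwise to its stop (about 16° measured, nominal 15°).

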